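Set the speed collar of a pistol-grip stirrer drive and give it a test squeeze

ROBOT

A 7-joint arm with a two-finger parallel gripper is mounted at the origin on the work surface. World frame = base frame: x ahead of the robot, y to its left, z up, the work surface at z = 0. Lengths are in m, angles in rad, forces in N, time in s.
With the tool pointing down it reaches from about 0.4 to 0.85 m from the base axis. Payload 10.4 kg.
Tool frame: the origin (TCP) lies between the finger pads; the fingertips stand 25 mm ahead of it and the grasp point (between the pads) lies 6 mm ahead of it; z points along the fingers, y is the line along which they close (so a half turn about z gives the same grasp; the last joint's range is limited). The gripper opens to 85 mm and grips with 20 to 120 N. Pads are 22 mm wide; open, the fingers measure 114 mm over their backs; the gripper's body (76 mm by 85 mm) begins 54 mm behind the grasp point. The pads swing forward as they close: fully open they stand 13 mm farther back than shut.
Start: joints at [-1.265, 0.332, -0.065, 1.46, 0.022, 1.35, -0.088], TCP at [0.202, 0.592, 0.256] pointing down, gripper open.
Joint ranges: [-2.6, 2.6], [-0.5, 2.12], [-1.47, 1.34], [0.16, 2.42], [-1.27, 4.41], [0.06, 2.06], [-2.6, 2.6]. Speed limits (rad/s): [2.22, 2.22, 2.79, 2.79, 3.14, 3.14, 3.14].

INTERFACE

Orientations are given as a unit quaternion [w, x, y, z].
In Python, from cell import bot gives the robot as it stands. The module is installed in compiled form; this text tells all that it offers.
- The arm moves only by the shell command python3 -m handwheel 'ROWS'. ROWS is JSON, a list of rows, each a list of 5 numbers: the shift along the world's x, y, z in m, then the turn about the world's z in degrees, then the closure, from 0 (fully open) to 1 (shut). In form: [[x, y, z, turn, gripper], ...]. A call has 1 to 5 rows; each row is the pose to reach, as a shift and turn from the pose commanded when the call began; what a row does not reach only later rows make up. A row lasts 1/10 s, in which the tool goes at most 50 mm and 8.59 degrees, less where a joint would pass 70% of its speed; a pose out of reach is approached as far as the arm can. A call with a gripper value outside its range is refused whole. The fingers move at their own pace and stop on an object; the grip force is fixed at half the most. Time passes only in rows, so rows that repeat a pose let the fingers close. It gives the time, the measured TCP pose, the force, the opening and the grip force at its end, in the units of the state.
- bot.get_obs(): the state, without advancing time (a new reading comes with each control period).
- bot.camera(name): name is "side" or "top"; returns a dict with "img" (384x512x3 uint8, red, green, blue), "depth" (384x512 float32, m along the optical axis (not along the pixel's ray), 0 where there is no reading), "fovy" (degrees; the focal length in pixels is half the picture's height over the tangent of half this angle, whatever the lens; pixels are square), "cx", "cy" (the principal point, pixels), "origin" and "attitude" of the camera in the world. Camera axes: x right, y up, looking along -z (the intrinsics and any distortion apply to the point x, -y, -z); pixel columns grow to the right and rows downward; lengths in m; the calibration is good to about 2 mm. A picture is of the moment at which its call begins.
- bot.hand_in(): hands the job in; it is judged then, once.
The state is a dict: "time": time; "joint_pos": joint angles; "joint_velocities": joint speeds; "joint_efforts": joint torques, N m; "position": TCP position; "tool_rot": TCP orientation; "force": force on the tool from outside, world axes, zero at the start; "torque": the same for the moment, N m; "finger_gap": finger opening in m; "grip_force": force on a finger pad.
Only numpy, scipy, OpenCV 4.12 (cv2) and the standard library are available. Lean on these libraries where they do the work, as an engineer would, in place of code of your own. Each camera call takes 0.05 s, during which the arm holds its last target. There are 200 camera calls.

TASK

Turn the grey speed collar on the stirrer drive until its orange pointer clicks in at 5. Then flip the red lock-off lever fully forward (towards the collar), squeeze the yellow-faced paddle fully against the grip for about a second and let it spring back. Leave the collar at 5 and the lever forward, let go of everything, and do not shift the wash bottles or the beaker.

Things in the scene. Friction and masses are not known exactly. Their poses are not given: they have to be found in the camera images.
- station: Teal pistol-grip stirrer drive fixed in a cradle. Origin on the bench below the elbow of grip and barrel; z up, x along the level grip, away from the barrel. Base plate 250 x 120 x 12 mm (x -60 to 190), posts under the grip at x 25 and 150. Grip x 7 to 167, y +-16, z 93 to 137 mm. Barrel 48 mm thick, from (0, 0, 125) up towards -x, 28 degrees off vertical: outward axis (-0.469, 0, 0.883).
- collar_grip (a point): On the axis of the grey ribbed speed collar, 86 mm along the barrel axis from the elbow (0, 0, 125): grip across here, tool tilted along the axis, any turn about it. Collar 42 mm across, 40 tall (free end 16 mm beyond), orange pointer on end and side. It stands on a fixed black plate 86 mm across with white figures 1 to 7, face 24 mm below this point. Site z: outward axis.
- collar (a joint): Collar turn in rad: 0 at figure 1, then 0.35 per figure, a click at each (2 at 0.35, 3 at 0.70, 4 at 1.05, 5 at 1.40, 6 at 1.75, 7 at 2.10). Grows clockwise seen from its free end. The detents (0.09 N m) pull it in when let go near a figure. Stops just beyond 1 and 7. Starts at 1, 2 or 3, rarely poised between two.
- lever_tip (a point): Middle of the upper end of the red lock-off lever: tab 30 mm long, 14 wide (station y), 5 thick, pivoted on a cross pin at station (70, 0, 140) mm, 3 mm above the grip's top. It starts leaning back (station +x), about 40 degrees off upright, and is pushed over to lean as far forward (-x, to the collar).
- lever (a joint): Lock-off lever angle in rad: 0 leaning fully back (locked; starts at 0 to 0.2), 0.7 upright, 1.4 leaning fully forward (paddle free), where it hits its stop. Stays where it is left; takes about 2 N at its tip. Below about 0.9 it blocks the paddle.
- paddle_pad (a point): Middle of the paddle's yellow outer face, on the grip's +y side at station x 104, z 106 mm; face z 90 to 122. Paddle: plate 115 x 5 mm along the grip, hinged on a vertical pin at station (165, 19.5), its end near the collar standing off. This point is 32 mm from the grip's middle plane released, 22 squeezed. Pinch grip and paddle from above (48 mm wide, 38 squeezed).
- paddle (a joint): Paddle angle in rad: 0 released, 0.16 squeezed fully against the grip. Springs back; fully in takes about 9 N at paddle_pad.
- wash_pink_mid (a point): Bystander: pink wash bottle with green cap, 68 mm across, 136 mm to the cap's top, thin spout up to 200 mm; point 68 mm up. Leave it alone.
- wash_white_mid (a point): Bystander: white wash bottle with blue cap, same size; point 68 mm up. Leave it alone.
- beaker_mid (a point): Bystander: empty glass beaker 72 mm across, 90 mm tall; point half-way up. Leave it alone.

How it is judged:
By the outcome, as a careful person would: the job done as asked, in the order asked, and still so for the second after the job is handed in, with the robot touching nothing.
It also fails if it takes over 53 s, if anything falls off the work surface, if the arm or the gripper's body presses on something with over 40 N, if the wrist force passes 120 N, or if a joint passes its speed limit or range.

## Working session

There is one attempt and no reset: what is moved stays moved. The work goes in short steps, Python scripts to look and compute and a shell command to move; the robot and the scene stay as the last step left them, time stands still between calls to the robot, and variables do not carry over. Pictures are saved under pics/ and viewed, at most 10 in all, crops included, and the job is handed in when it is done.

```bash
mkdir -p pics; cat > h.py <<'E'
import numpy as np, cv2
from cell import bot
from scipy.spatial.transform import Rotation as R
def cam(n):
    c=bot.camera(n); np.savez('%s.npz'%n,**{k:np.array(v) for k,v in c.items()}); return c
def load(n):
    d=np.load('%s.npz'%n); return {k:d[k] for k in d.files}
def Rm(c):
    a=np.array(c['attitude'],float)
    return a if a.shape==(3,3) else R.from_quat(np.r_[a.ravel()[1:],a.ravel()[0]]).as_matrix()
def px(c,u,v,w=0):
    z=float(c['depth'][int(v),int(u)]); f=192/np.tan(np.radians(float(c['fovy']))/2)
    return np.array(c['origin'])+Rm(c)@np.array([(u-c['cx'])/f*z,-(v-c['cy'])/f*z,-z])
def cloud(c):
    z=c['depth'];f=192/np.tan(np.radians(float(c['fovy']))/2)
    v,u=np.mgrid[:z.shape[0],:z.shape[1]]
    p=np.stack([(u-c['cx'])/f*z,-(v-c['cy'])/f*z,-z],-1)
    return p@Rm(c).T+np.array(c['origin'])
def save(n,img,name,box=None,s=1):
    if box: img=img[box[1]:box[3],box[0]:box[2]]
    cv2.imwrite('pics/'+name,cv2.resize(np.ascontiguousarray(img[...,::-1]),None,fx=s,fy=s,interpolation=cv2.INTER_CUBIC))
E
python3 - <<'E'
from h import *
for n in('top','side'):
    c=cam(n); print({k:v for k,v in c.items() if k not in('img','depth')})
    save(n,c['img'],n+'0.png',None,1.5)
print(bot.get_obs())
E
```

```text
{'fovy': 48.244421206020114, 'cx': 257.22858671065, 'cy': 184.69768388366577, 'origin': array([0.38708285, 0.01947126, 1.24490241]), 'attitude': array([ 0.72452976,  0.07425209, -0.07157424, -0.68148395])}
{'fovy': 49.14839388803349, 'cx': 260.8762304423531, 'cy': 196.6751624232718, 'origin': array([-0.02840615, -0.59083442,  0.76008817]), 'attitude': array([ 0.81740363,  0.41581349, -0.18718035, -0.35201416])}
{'time': 0.1, 'joint_pos': array([-1.26462227,  0.33280265, -0.06471428,  1.46083591,  0.02156972,
        1.34989094, -0.08851699]), 'joint_velocities': array([-8.61070673e-05, -2.65601177e-03, -1.23080694e-03, -1.49153733e-03,
       -1.28219455e-03, -1.04163154e-03,  1.83386687e-03]), 'joint_efforts': array([ 7.87273912e-04, -6.26738477e+01,  4.86512552e-02, -3.92422450e+01,
        1.62183330e-02,  6.95445458e-03,  2.08142734e-05]), 'position': array([0.20169104, 0.59125186, 0.25560949]), 'tool_rot': array([-9.13261075e-05,  1.63643369e-01,  9.86519367e-01, -6.14825176e-04]), 'force': array([-0.07608191, -0.44781859, -0.00331601]), 'torque': array([-0.04877337, -0.00845143,  0.00884753]), 'grip_force': 0.0, 'finger_gap': 0.08542629117222643}
```

View pics/top0.png

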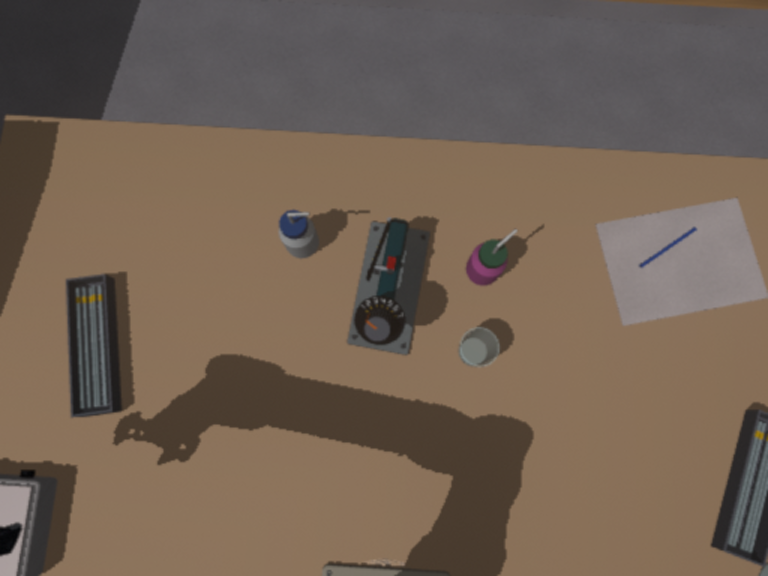

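View pics/side0.png

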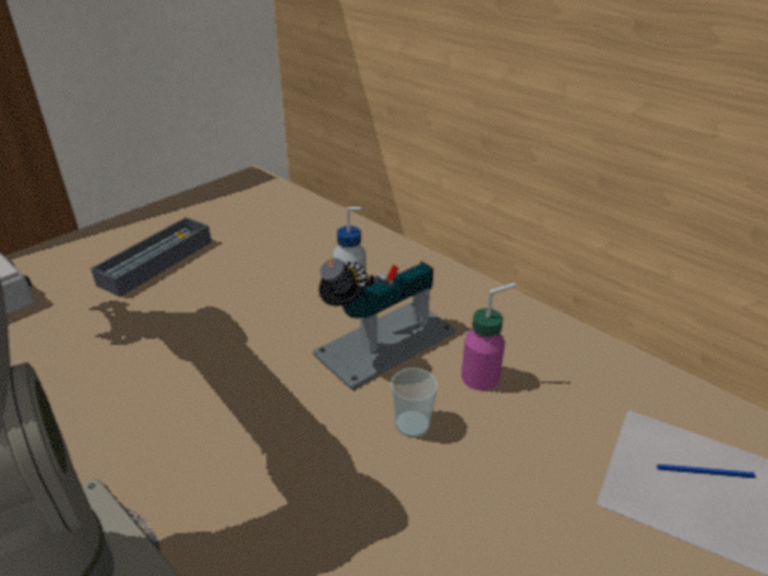

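The top view shows the station with the collar at about (380,320) and the red lever at (392,263). The white bottle is at (298,235), the pink bottle at (488,262) and the beaker at (480,347). I'll enlarge both views.

```bash
python3 - <<'E'
from h import *
c=load('top'); save('t',c['img'],'topc.png',(180,130,340,245),5)
c=load('side'); save('t',c['img'],'sidec.png',(200,160,320,262),5)
E
```

```text
(no output)
```

View pics/topc.png

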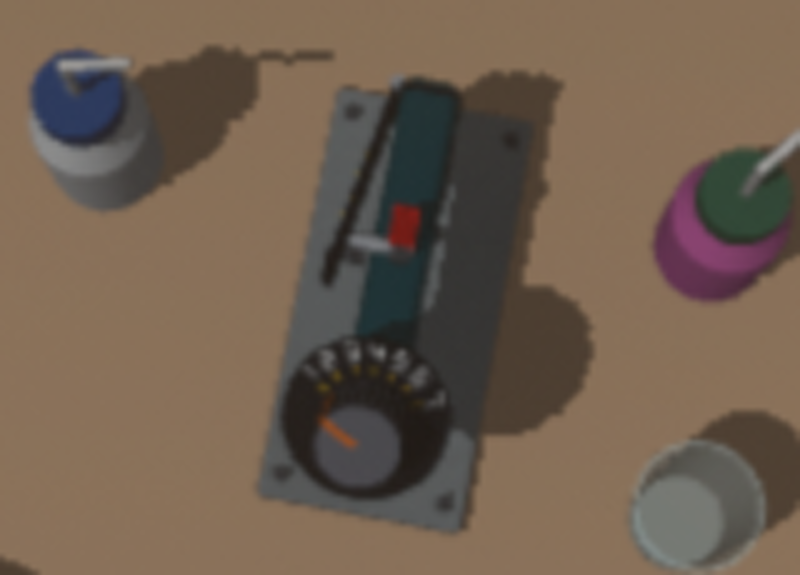

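View pics/sidec.png

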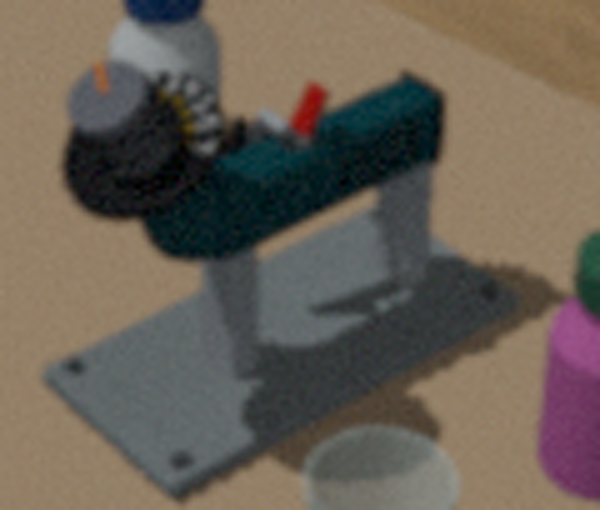

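The pointer is at about 1, with figure 4 along the grip (+x). I'll fit the station pose to the base-plate corners.

```bash
cat >> h.py <<'E'
def proj(c,P):
    f=192/np.tan(np.radians(float(c['fovy']))/2); q=(np.atleast_2d(P)-np.array(c['origin']))@Rm(c)
    return np.stack([c['cx']-f*q[:,0]/q[:,2],c['cy']+f*q[:,1]/q[:,2]],-1)
def ray(c,u,v,z):
    f=192/np.tan(np.radians(float(c['fovy']))/2); d=Rm(c)@np.array([(u-c['cx'])/f,-(v-c['cy'])/f,-1]); o=np.array(c['origin'])
    return o+d*(z-o[2])/d[2]
def S2W(p,P):
    P=np.atleast_2d(P); cs,sn=np.cos(p[2]),np.sin(p[2])
    return np.c_[p[0]+cs*P[:,0]-sn*P[:,1],p[1]+sn*P[:,0]+cs*P[:,1],P[:,2]]
E
cat > fit.py <<'E'
from h import *
from scipy.optimize import least_squares
t,s=load('top'),load('side')
K=np.array([[190,60,12],[190,-60,12],[-60,-60,12],[-60,60,12]])/1e3
ut=np.array([[340,90],[532,120],[466,530],[260,492]])/5+[180,130]
us=np.array([[518,295],[178,492],[45,375]])/5+[200,160]
end=np.array([[-.0478,0,.2151]])
ue_t=np.array([[358,447]])/5+[180,130]; ue_s=np.array([[106,96]])/5+[200,160]
def r(p,a=1): return np.r_[(proj(t,S2W(p,K))-ut).ravel(),(proj(s,S2W(p,K[1:]))-us).ravel(),(proj(t,S2W(p,end))-ue_t).ravel(),(proj(s,S2W(p,end))-ue_s).ravel()]
f=least_squares(r,[.6,0,-.1],loss='soft_l1'); p=f.x; print(p,np.degrees(p[2])); print(r(p).reshape(-1,2).round(1)); np.save('pose.npy',p)
for n,P in dict(collar=[-.0403,0,.201],end=end[0],levpiv=[.07,0,.14],levtip=[.0893,0,.163],pad=[.104,.003,.106]).items(): print(n,S2W(p,[P])[0].round(4),proj(t,S2W(p,[P])).round(1))
# pointer angle on end face
a=np.array([-.469,0,.883]);e1=np.array([.883,0,.469])
for k in range(8):
    th=np.radians(60)-.35*k+0
    q=end[0]+.018*(np.cos(th)*e1+np.sin(th)*np.array([0,1,0])); print(k+1,((proj(t,S2W(p,[q]))-[180,130])*5).round(0))
C=cloud(t)
for n,b in dict(white=(184,138,214,173),pink=(308,158,340,192),beaker=(304,216,334,246)).items():
    Q=C[b[1]:b[3],b[0]:b[2]].reshape(-1,3); Q=Q[Q[:,2]>.05]; print(n,Q.min(0).round(3),Q.max(0).round(3))
o=bot.get_obs(); print(R.from_quat(np.r_[o['tool_rot'][1:],o['tool_rot'][0]]).as_matrix().round(3))
E
python3 fit.py
```

```text
[ 0.56380797  0.02988294 -0.11185468] -6.408800859557245
[[-0.5 -1.3]
 [ 0.7 -0.6]
 [ 0.1  0.2]
 [ 0.1  0.6]
 [ 0.6 -0.3]
 [-0.9 -0.3]
 [-1.5 -0.8]
 [ 1.3  0.1]
 [-0.   0.1]]
collar [0.5238 0.0344 0.201 ] [[253.5 217.3]]
end [0.5163 0.0352 0.2151] [[252.9 219.5]]
levpiv [0.6334 0.0221 0.14  ] [[260.9 179.4]]
levtip [0.6525 0.0199 0.163 ] [[262.2 170.3]]
pad [0.6675 0.0213 0.106 ] [[261.8 169.9]]
1 [[335. 425.]]
2 [[345. 417.]]
3 [[357. 413.]]
4 [[370. 413.]]
5 [[383. 417.]]
6 [[393. 425.]]
7 [[399. 436.]]
8 [[402. 448.]]
white [0.387 0.019 0.05 ] [0.736 0.237 1.245]
pink [ 0.387 -0.188  0.05 ] [0.704 0.019 1.245]
beaker [ 0.387 -0.178  0.05 ] [0.548 0.019 1.245]
[[-0.946  0.323 -0.   ]
 [ 0.323  0.946 -0.001]
 [-0.    -0.001 -1.   ]]
```

```bash
sed -i 's/+\[180,130\]$/+[179.6,129.6]/; s/+\[200,160\]$/+[199.6,159.6]/; s/\/5+\[180,130\];/\/5+[179.6,129.6];/' fit.py; python3 fit.py | head -16; python3 - <<'E'
from h import *
p=np.load('pose.npy')
for n in('top','side'):
    c=load(n); C=cloud(c).reshape(-1,3); I=c['img'].reshape(-1,3).astype(int)
    d=C-[p[0],p[1],0]; cs,sn=np.cos(p[2]),np.sin(p[2]); L=np.c_[cs*d[:,0]+sn*d[:,1],-sn*d[:,0]+cs*d[:,1],C[:,2]]
    a=np.array([-.469,0,.883]); h=(L-[0,0,.125])@a; rr=np.linalg.norm(L-[0,0,.125]-h[:,None]*a,axis=1)
    m=(abs(h-.102)<.006)&(rr<.035); print(n,'end',m.sum(),L[m].mean(0).round(4),np.median(h[m]).round(4),((L[m].max(0)+L[m].min(0))/2).round(4))
    m=(abs(L[:,2]-.137)<.006)&(abs(L[:,1])<.03)&(L[:,0]>.1)&(L[:,0]<.18); print('grip',m.sum(),L[m].min(0).round(4),L[m].max(0).round(4),np.median(L[m],0).round(4))
    if m.sum()>5: print(np.polyfit(L[m,0],L[m,1],1))
    m=(L[:,2]>.135)&(I[:,0]>1.8*I[:,1])&(I[:,0]>90)&(abs(L[:,1])<.03)&(L[:,0]>.03)&(L[:,0]<.13); print('lever',m.sum(),L[m].mean(0).round(4),L[m].min(0).round(3),L[m].max(0).round(3))
    b=(C[:,2]>.03)&(C[:,2]<.21)&(C[:,0]>.4)&(C[:,0]<.85)
    for k,q in dict(white=(C[:,1]>.1)&(C[:,1]<.25),right=(C[:,1]<-.06)&(C[:,1]>-.3)&(C[:,0]>.6),beak=(C[:,1]<-.06)&(C[:,1]>-.3)&(C[:,0]<.59)).items():
        Q=C[b&q]; print(k,len(Q),Q.min(0).round(3),Q.max(0).round(3)) if len(Q) else 0
E
```

```text
[ 0.56457235  0.03138756 -0.11191907] -6.412490368573623
[[-0.6 -1.1]
 [ 0.6 -0.5]
 [-0.   0.3]
 [ 0.   0.7]
 [ 0.8 -0.3]
 [-0.7 -0.3]
 [-1.2 -0.8]
 [ 1.1  0.2]
 [ 0.2  0.2]]
collar [0.5245 0.0359 0.201 ] [[252.9 216.9]]
end [0.5171 0.0367 0.2151] [[252.3 219.2]]
levpiv [0.6341 0.0236 0.14  ] [[260.3 179. ]]
levtip [0.6533 0.0214 0.163 ] [[261.7 170. ]]
pad [0.6683 0.0228 0.106 ] [[261.2 169.6]]
1 [[332. 423.]]
top end 219 [-0.0467  0.0029  0.2149] 0.1013 [-0.0466  0.003   0.2146]
grip 269 [ 0.1004 -0.0167  0.1311] [0.1655 0.0164 0.1425] [0.1326 0.0003 0.136 ]
[ 0.00373438 -0.00027568]
lever 38 [0.0776 0.0012 0.1551] [ 0.069 -0.005  0.142] [0.085 0.007 0.167]
white 610 [0.676 0.167 0.03 ] [0.736 0.237 0.203]
right 617 [ 0.643 -0.188  0.03 ] [ 0.704 -0.123  0.203]
beak 279 [ 0.477 -0.178  0.031] [ 0.548 -0.109  0.094]
side end 195 [-0.0482  0.0007  0.2146] 0.1018 [-0.0473  0.0017  0.2125]
grip 170 [ 0.1007 -0.0175  0.1311] [0.1618 0.0159 0.1403] [ 0.1319 -0.003   0.1364]
[-0.01690186 -0.00048617]
lever 41 [ 0.0773 -0.0004  0.1545] [ 0.07  -0.007  0.144] [0.085 0.007 0.167]
white 478 [0.677 0.168 0.048] [0.737 0.228 0.203]
right 1137 [ 0.64  -0.192  0.03 ] [ 0.702 -0.125  0.204]
beak 980 [ 0.476 -0.18   0.03 ] [ 0.549 -0.107  0.093]
```

```bash
python3 -m handwheel '[[0.02,-0.04,0.02,8,0],[0.045,-0.08,0.04,16,0],[0.07,-0.12,0.05,24,0],[0.095,-0.16,0.05,32,0],[0.12,-0.2,0.05,36.5,0]]'
python3 -m handwheel '[[0.025,-0.042,0,0,0],[0.05,-0.084,0,0,0],[0.075,-0.126,0,0,0],[0.1,-0.168,0,0,0],[0.12,-0.21,0,0,0]]'
python3 -m handwheel '[[0.025,-0.042,0,0,0],[0.05,-0.084,0,0,0],[0.079,-0.126,0,0,0],[0.079,-0.144,0,0,0],[0.079,-0.144,0,0,0]]'
```

```text
time: 0.6
position: [0.3226, 0.3897, 0.3065]
tool_rot: [0.0, -0.156, 0.988, 0.0]
force: [1.6, 0.5, -0.4]
finger_gap: 0.0851
grip_force: 0.0
time: 1.1
position: [0.4425, 0.1794, 0.3062]
tool_rot: [-0.0, -0.153, 0.988, 0.0]
force: [0.5, -0.3, 0.4]
finger_gap: 0.085
grip_force: 0.0
time: 1.6
position: [0.5211, 0.0337, 0.306]
tool_rot: [-0.0, -0.151, 0.989, -0.001]
force: [-0.9, -0.0, -0.4]
finger_gap: 0.0857
grip_force: 0.0
```

```bash
python3 -m handwheel '[[0,0.004,-0.04,0,0],[0,0.004,-0.07,0,0],[0,0.004,-0.093,0,0],[0,0.004,-0.093,0,0]]'
python3 -m handwheel '[[0,0,0,0,1],[0,0,0,0,1],[0,0,0,0,1],[0,0,0,0,1],[0,0,0,0,1]]'
python3 -m handwheel '[[0,0,0,0,1],[0,0,0,0,1],[0,0,0,0,1],[0,0,0,0,1],[0,0,0,0,1]]'
```

```text
time: 2.0
position: [0.5187, 0.0426, 0.2103]
tool_rot: [-0.003, -0.154, 0.988, -0.0]
force: [-0.3, 0.9, -0.1]
finger_gap: 0.0856
grip_force: 0.0
time: 2.5
position: [0.5223, 0.0391, 0.2162]
tool_rot: [0.002, -0.152, 0.988, -0.001]
force: [-3.1, -8.5, 13.6]
finger_gap: 0.0424
grip_force: 59.1
time: 3.0
position: [0.5224, 0.0391, 0.2162]
tool_rot: [0.002, -0.152, 0.988, -0.001]
force: [-3.1, -7.8, 13.0]
finger_gap: 0.0421
grip_force: 59.1
```

```bash
python3 -m handwheel '[[0,0,0,-5,1],[0,0,0,-10,1],[0,0,0,-15,1],[0,0,0,-20,1],[0,0,0,-25,1]]'
python3 -m handwheel '[[0,0,0,-5,1],[0,0,0,-10,1],[0,0,0,-15,1],[0,0,0,-20,1],[0,0,0,-22,1]]'
python3 -m handwheel '[[0,0,0,0,1],[0,0,0,0,0],[0,0,0,0,0],[0,0,0,0,0],[0,0,0.04,0,0]]'
python3 -m handwheel '[[0,0.03,0.04,8,0],[0,0.06,0.04,16,0],[0,0.09,0.04,24,0],[0,0.12,0.04,32,0],[0,0.12,0.04,40,0]]'
python3 - <<'E'
from h import *
c=cam('top'); save('t',c['img'],'topc2.png',(220,180,290,235),8)
E
```

```text
time: 3.5
position: [0.523, 0.0406, 0.2154]
tool_rot: [0.003, 0.066, 0.998, 0.0]
force: [11.9, -9.4, -11.2]
finger_gap: 0.0402
grip_force: 62.2
time: 4.0
position: [0.5233, 0.0425, 0.216]
tool_rot: [0.003, 0.254, 0.967, 0.002]
force: [3.3, -2.9, 4.9]
finger_gap: 0.0406
grip_force: 89.4
time: 4.5
position: [0.5181, 0.0415, 0.2492]
tool_rot: [-0.004, 0.253, 0.967, -0.002]
force: [0.2, 0.6, 0.6]
finger_gap: 0.0854
grip_force: 0.0
time: 5.0
position: [0.5196, 0.1665, 0.2925]
tool_rot: [-0.001, -0.099, 0.995, 0.0]
force: [-0.2, 0.2, -0.2]
finger_gap: 0.0853
grip_force: 0.0
```

View pics/topc2.png

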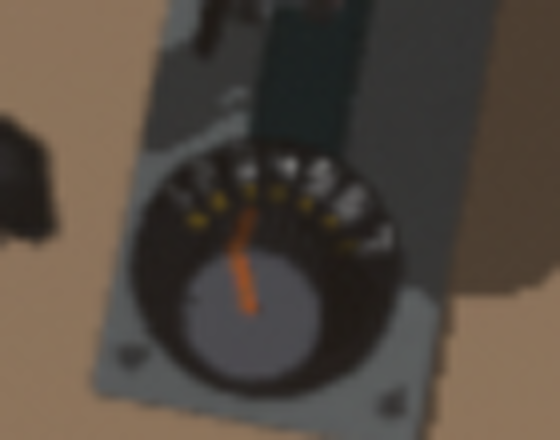

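The pointer now sits at 3, as planned. The collar needs the same stroke once more.

```bash
python3 -m handwheel '[[0,-0.045,0,6,0],[0,-0.09,0,6,0],[0,-0.12,0,6,0],[0,-0.12,-0.045,6,0],[0,-0.12,-0.08,6,0]]'
python3 -m handwheel '[[0,0,0,0,0],[0,0,0,0,1],[0,0,0,0,1],[0,0,0,0,1],[0,0,0,0,1]]'
python3 -m handwheel '[[0,0,0,0,1],[0,0,0,-5,1],[0,0,0,-10,1],[0,0,0,-15,1],[0,0,0,-20,1]]'
python3 -m handwheel '[[0,0,0,-5,1],[0,0,0,-10,1],[0,0,0,-15,1],[0,0,0,-20,1],[0,0,0,-25,1]]'
python3 -m handwheel '[[0,0,0,-2,1],[0,0,0,-2,1],[0,0,0,-2,0],[0,0,0,-2,0],[0,0,0,-2,0]]'
python3 -m handwheel '[[0,0,0.05,0,0],[0,0.04,0.08,8,0],[0,0.08,0.08,16,0],[0,0.12,0.08,24,0],[0,0.12,0.08,24,0]]'
python3 - <<'E'
from h import *
c=cam('top'); save('t',c['img'],'topc3.png',(220,150,290,235),7)
E
```

```text
time: 5.55
position: [0.5206, 0.0397, 0.2122]
tool_rot: [0.0, -0.142, 0.99, 0.0]
force: [-0.3, 1.3, -1.1]
finger_gap: 0.0856
grip_force: 0.0
time: 6.05
position: [0.5224, 0.0392, 0.2165]
tool_rot: [0.002, -0.144, 0.99, -0.001]
force: [-3.9, -7.7, 13.9]
finger_gap: 0.0424
grip_force: 58.9
time: 6.55
position: [0.5228, 0.0403, 0.216]
tool_rot: [0.003, 0.032, 0.999, 0.0]
force: [3.2, -3.9, 5.6]
finger_gap: 0.0403
grip_force: 59.7
time: 7.05
position: [0.5229, 0.0426, 0.2168]
tool_rot: [0.003, 0.246, 0.969, 0.003]
force: [-15.2, -6.8, 30.1]
finger_gap: 0.0404
grip_force: 88.9
time: 7.55
position: [0.5211, 0.0418, 0.214]
tool_rot: [0.0, 0.262, 0.965, 0.0]
force: [0.0, 0.8, -0.4]
finger_gap: 0.0816
grip_force: 0.0
time: 8.05
position: [0.5197, 0.1682, 0.293]
tool_rot: [-0.0, 0.049, 0.999, 0.001]
force: [-0.7, -0.3, -0.7]
finger_gap: 0.0855
grip_force: 0.0
```

View pics/topc3.png

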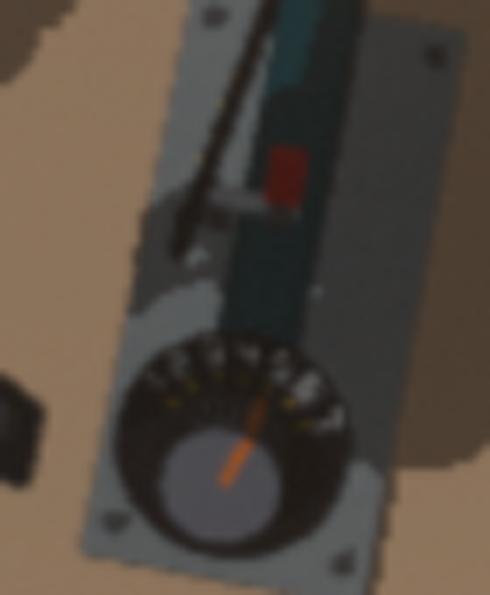

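The pointer is at 5. Next is the lever, pushed with closed fingers from behind.

```bash
python3 -m handwheel '[[0.03,-0.03,0,0,1],[0.06,-0.06,0,0,1],[0.09,-0.09,0,0,1],[0.12,-0.12,0,0,1],[0.156,-0.149,0,-0.8,1]]'
python3 -m handwheel '[[0,0,-0.04,0,1],[0,0,-0.075,0,1],[0,0,-0.1,0,1],[0,0,-0.115,0,1],[0,0,-0.115,0,1]]'
```

```text
time: 8.6
position: [0.6776, 0.0098, 0.2939]
tool_rot: [0.0, 0.063, 0.998, -0.0]
force: [0.1, 0.9, 1.1]
finger_gap: 0.0119
grip_force: 0.0
time: 9.1
position: [0.6758, 0.0118, 0.1765]
tool_rot: [-0.002, 0.063, 0.998, -0.0]
force: [-0.0, 0.1, -0.1]
finger_gap: -0.0001
grip_force: 0.0
```

```bash
python3 -m handwheel '[[0,0.007,0,0,1],[-0.01,0.008,0,0,1],[-0.02,0.009,0,0,1],[-0.03,0.01,0,0,1],[-0.036,0.011,0,0,1]]'
python3 -m handwheel '[[-0.002,0,0,0,1],[-0.004,0,0,0,1],[-0.004,0,0,0,1]]'
```

```text
time: 9.6
position: [0.6413, 0.0238, 0.1804]
tool_rot: [0.002, 0.062, 0.998, 0.0]
force: [2.2, 0.0, 1.3]
finger_gap: -0.0
grip_force: 1.4
time: 9.9
position: [0.6367, 0.0239, 0.1784]
tool_rot: [-0.0, 0.062, 0.998, 0.0]
force: [1.4, 1.3, 2.3]
finger_gap: -0.0006
grip_force: 1.1
```

```bash
python3 -m handwheel '[[-0.002,0,0,0,1],[-0.003,0,0,0,1],[-0.003,0,0,0,1]]'
python3 -m handwheel '[[-0.002,0,0,0,1],[-0.003,0,0,0,1],[-0.003,0,0,0,1]]'
```

```text
time: 10.2
position: [0.6349, 0.0235, 0.1787]
tool_rot: [0.001, 0.062, 0.998, 0.0]
force: [6.7, 0.6, 1.0]
finger_gap: -0.0001
grip_force: 2.8
time: 10.5
position: [0.6336, 0.0232, 0.1798]
tool_rot: [0.004, 0.062, 0.998, 0.0]
force: [14.0, 0.8, 0.8]
finger_gap: -0.0001
grip_force: 5.5
```

```bash
python3 -m handwheel '[[0.02,-0.001,0,0,1],[0.038,-0.001,0.03,0,1],[0.038,-0.001,0.08,0,0],[0.038,-0.001,0.08,0,0],[0.038,-0.001,0.08,0,0]]'
cat > lev.py <<'E'
from h import *
p=np.load('pose.npy')
for n in('side','top'):
    c=cam(n); C=cloud(c).reshape(-1,3); I=c['img'].reshape(-1,3).astype(int)
    d=C-[p[0],p[1],0]; cs,sn=np.cos(p[2]),np.sin(p[2]); L=np.c_[cs*d[:,0]+sn*d[:,1],-sn*d[:,0]+cs*d[:,1],C[:,2]]
    m=(L[:,2]>.135)&(I[:,0]>1.8*I[:,1])&(I[:,0]>50)&(abs(L[:,1])<.03)&(L[:,0]>.03)&(L[:,0]<.13); print(n,m.sum(),L[m].mean(0).round(4),L[m].min(0).round(3),L[m].max(0).round(3)) if m.any() else print(n,0)
E
python3 lev.py; python3 - <<'E'
from h import *
save('s',load('side')['img'],'side2.png',(190,120,330,240),5)
E
```

```text
time: 11.0
position: [0.669, 0.022, 0.2589]
tool_rot: [0.0, 0.063, 0.998, -0.0]
force: [-0.4, 0.2, -1.0]
finger_gap: 0.0432
grip_force: 0.0
side 14 [ 0.0568 -0.003   0.155 ] [ 0.049 -0.006  0.143] [0.068 0.004 0.166]
top 0
```

View pics/side2.png

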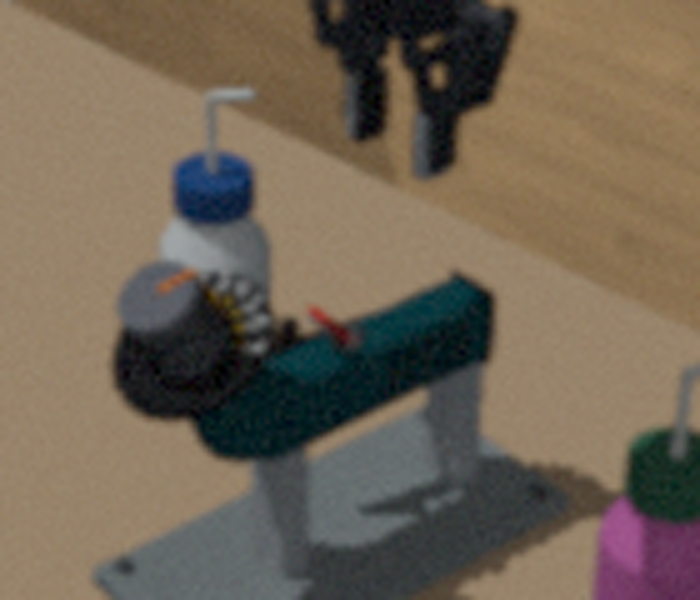

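The lever leans fully forward at crop (330,325), mirroring its starting lean. Now the pinch.

```bash
python3 -m handwheel '[[0,0,0,0,0],[0,0,0,0,0],[0,0,-0.04,0,0],[0,0,-0.08,0,0],[0,0,-0.1,0,0]]'
python3 -m handwheel '[[0,0,-0.03,0,0],[0,0,-0.048,0,0],[0,0,-0.048,0,0]]'
```

```text
time: 11.6
position: [0.6669, 0.0227, 0.1542]
tool_rot: [-0.002, 0.062, 0.998, -0.0]
force: [-0.7, 0.1, -0.9]
finger_gap: 0.0858
grip_force: 0.0
time: 11.9
position: [0.6667, 0.0226, 0.1069]
tool_rot: [-0.003, 0.062, 0.998, -0.001]
force: [-0.6, 0.6, 0.0]
finger_gap: 0.0852
grip_force: 0.0
```

```bash
python3 -m handwheel '[[0,0,0,0,1],[0,0,0,0,1],[0,0,0,0,1],[0,0,0,0,1],[0,0,0,0,1]]'
python3 -m handwheel '[[0,0,0,0,1],[0,0,0,0,1],[0,0,0,0,1],[0,0,0,0,1],[0,0,0,0,1]]'
python3 -m handwheel '[[0,0,0,0,1],[0,0,0,0,1],[0,0,0,0,1],[0,0,0,0,1]]'
```

```text
time: 12.4
position: [0.6699, 0.0238, 0.1126]
tool_rot: [0.001, 0.062, 0.998, 0.001]
force: [-2.0, 3.3, 7.5]
finger_gap: 0.0359
grip_force: 65.6
time: 12.9
position: [0.6699, 0.0238, 0.1126]
tool_rot: [0.001, 0.062, 0.998, 0.001]
force: [-1.7, 3.0, 8.4]
finger_gap: 0.036
grip_force: 65.6
time: 13.3
position: [0.6699, 0.0238, 0.1126]
tool_rot: [0.001, 0.062, 0.998, 0.001]
force: [-2.2, 2.2, 7.6]
finger_gap: 0.0359
grip_force: 65.6
```

The gap is 36 mm, so the paddle is fully squeezed, and it was held for about 1 s. I'll release and lift.

```bash
python3 -m handwheel '[[0,0,0,0,0],[0,0,0,0,0],[0,0,0,0,0],[0,0,0,0,0],[0,0,0.03,0,0]]'
python3 -m handwheel '[[0,0,0.05,0,0],[0,0,0.1,0,0],[0,0,0.15,0,0],[0,0,0.18,0,0],[0,0,0.18,0,0]]'
python3 -m handwheel '[[-0.05,0.0,0,0,0],[-0.1,0,0,0,0],[-0.15,0.0,0,0,0],[-0.15,0.05,0,0,0],[-0.15,0.1,0,0,0]]'
python3 -m handwheel '[[-0.03,0.04,0,0,0],[-0.06,0.08,0,0,0],[-0.06,0.1,0,0,0],[-0.06,0.1,0,0,0]]'
python3 lev.py; python3 - <<'E'
from h import *
save('s',load('top')['img'],'top4.png',(180,130,340,245),5)
E
```

```text
time: 13.8
position: [0.6665, 0.022, 0.1369]
tool_rot: [-0.003, 0.063, 0.998, -0.001]
force: [0.2, 1.3, -0.4]
finger_gap: 0.0855
grip_force: 0.0
time: 14.3
position: [0.6702, 0.0215, 0.3262]
tool_rot: [0.004, 0.063, 0.998, 0.001]
force: [0.1, -0.7, -0.6]
finger_gap: 0.0856
grip_force: 0.0
time: 14.8
position: [0.5172, 0.1218, 0.3208]
tool_rot: [0.0, 0.064, 0.998, 0.001]
force: [2.1, 0.8, -0.7]
finger_gap: 0.0853
grip_force: 0.0
time: 15.2
position: [0.4575, 0.2254, 0.3196]
tool_rot: [-0.0, 0.06, 0.998, -0.0]
force: [-0.1, -0.3, -0.3]
finger_gap: 0.0852
grip_force: 0.0
side 15 [ 0.0592 -0.0031  0.1526] [ 0.05  -0.006  0.145] [0.07  0.003 0.163]
top 26 [0.057  0.0011 0.1576] [ 0.049 -0.005  0.145] [0.066 0.007 0.167]
```

View pics/top4.png

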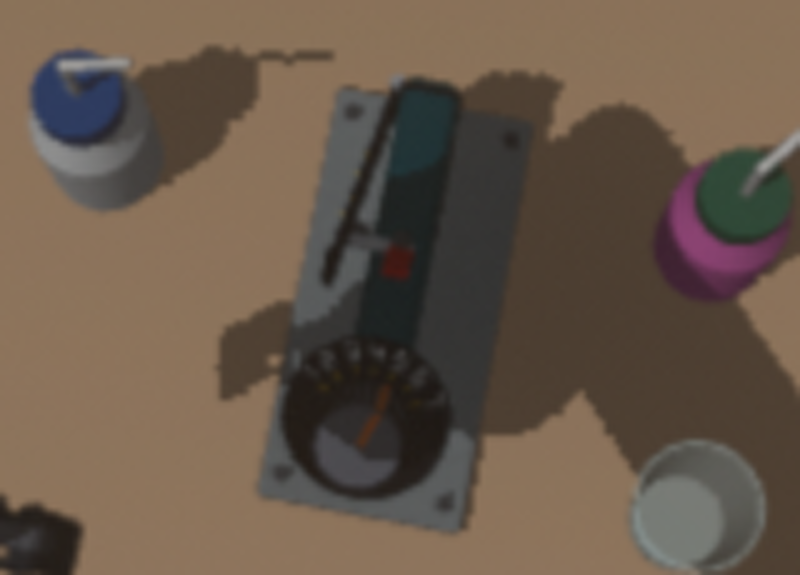

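The pointer is at 5 (388,388) and the lever is forward (397,262). The paddle is back out, the bystanders haven't moved, and the arm is clear.

```bash
python3 -c "
from cell import bot
print(bot.hand_in())"
```

```text
the job is handed in; nothing more can be done
None
```

The job is handed in: the collar is at 5, the lever is fully forward, the paddle was squeezed for about a second and sprang back, the bottles and beaker are where they started, and the arm is clear.

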